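# Load a traverse stage and zero its dial against backlash

## Robot

A 7-joint arm with a two-finger parallel gripper is mounted at the origin on the work surface. World frame = base frame: x ahead of the robot, y to its left, z up, the work surface at z = 0. Lengths are in m, angles in rad, forces in N, time in s.
With the tool pointing down it reaches from about 0.425 to 0.925 m from the base axis. Payload 6.8 kg.
Tool frame: the origin (TCP) lies midway between the tips of the shut fingers; the grasp point (between the pads) lies 19 mm behind it (grip_point_offset is the z of the grasp point in the tool frame, in m); z points along the fingers, y is the line along which they close (so a half turn about z gives the same grasp; the last joint's range is limited). The gripper opens to 85 mm and grips with 20 to 120 N. Pads are 22 mm wide; open, the fingers measure 114 mm over their backs; the gripper's body (76 mm by 85 mm) begins 54 mm behind the grasp point. The pads swing forward as they close: fully open they stand 13 mm farther back than shut.
Start: joints at [-0.108, 0.477, 0.022, 1.555, -0.011, 1.109, -0.083], TCP at [0.675, 0, 0.231] pointing down, gripper open.
Joint ranges: [-2.96, 2.96], [-0.34, 2.1], [-1.41, 1.46], [0.24, 2.44], [-1.37, 4.51], [0.17, 1.92], [-2.96, 2.96]. Speed limits (rad/s): [2.39, 2.39, 3.14, 3.14, 3.14, 3.14, 3.14].

## Interface

Orientations are given as a rotation vector (axis times angle).
In Python, from bench import get_obs, grab_frame, calibration, hand_in, grip_point_offset gives the robot as it stands.
- The arm moves only by the shell command python3 -m pendant 'ROWS' [OPENING] [FORCE]. ROWS is a JSON object of lists of equal length, an entry for each row: "translation": the shift along the world's x, y, z in units of 25 mm (1.0 is 25 mm), a list of three; "delta_rot": the turn, a rotation vector about the world's x, y, z in units of 5 degrees (1.0 is 5 degrees), a list of three. In form: {"translation": [[dx, dy, dz], ...], "delta_rot": [[rx, ry, rz], ...]}. A call has 1 to 12 rows; each row is the pose to reach, as a shift and turn from the pose commanded when the call began; what a row does not reach only later rows make up. A row lasts 1/8 s, in which the tool goes at most 62.5 mm and 10.7 degrees, less where a joint would pass 70% of its speed; a pose out of reach is approached as far as the arm can. A call with a gripper value outside its range is refused whole. OPENING is the opening, from 0 (shut) to 1 (fully open), set as the call begins (- or left out, the last holds). The fingers move at their own pace and stop on an object; FORCE is the grip in N (left out, the last holds). Time passes only in rows, so rows that repeat a pose let the fingers close. It gives the time, the measured TCP pose, the force, the opening and the grip force at its end, in the units of the state.
- get_obs(): the state, without advancing time (a new reading comes with each control period).
- grab_frame(name): name is "scene" or "side" or "wrist"; returns (picture, depth): 420x560x3 uint8, red, green, blue; 420x560 float32, m along the optical axis (not along the pixel's ray), 0 where there is no reading.
- calibration(name): a dict with "K" (3x3 intrinsics, pixels), "rvec" (rotation vector, rad) and "tvec" (3), from world to camera coordinates, as OpenCV has them. Camera axes: x right, y down, z forward; pixel columns grow to the right and rows downward; lengths in m; the calibration is good to about 2 mm. A picture is of the moment at which its call begins: read the wrist's pose just before it. calibration takes no time and is no camera call; for the wrist camera it gives the pose at the moment of the call.
- hand_in(): hands the job in; it is judged then, once.
The state is a dict: "clock": time; "joints": joint angles; "qvel": joint speeds; "tau": joint torques, N m; "tcp_pos": TCP position; "orientation": TCP orientation; "contact_force": force on the tool from outside, world axes, zero at the start; "moment": the same for the moment, N m; "grip_width": finger opening in m; "gripper_force": force on a finger pad.
Only numpy, scipy, OpenCV 4.12 (cv2) and the standard library are available. Lean on these libraries where they do the work, as an engineer would, in place of code of your own. Each camera call takes 0.05 s, during which the arm holds its last target. There are 200 camera calls.

## Task

Lay the rectangular stone billet flat in the recess of the specimen carriage, let go and close the hinged cover over it. Then zero the stage: its drive has about 20 degrees of slack, so turn the dial anticlockwise until its long zero line is at least 30 degrees past the index line on the base, come back clockwise until the two lines meet, never back again, and let go. Leave the round resin mount, the slide box and the dish where they are.

Things in the scene. Friction and masses are not known exactly. Their poses are not given: they have to be found in the camera images.
- billet_mid (a point): Loose rectangular grey stone billet, 46 x 27 x 24 mm (its own x, y, z), about 80 g, lying flat on the bench to the left or right of the stage. The point is its centre, half-way up (12 mm above its underside). Either way round is right in the recess.
- holder (a point): Floor centre of the recess in the dark steel carriage of the stage (white base 290 mm long, fixed). Recess 52 mm along this point's x, 33 mm along y, rim 6 mm wide, 5 mm high; floor 44 mm above the bench. The billet's length goes along x. x points to the far side (cover hinge), y left along the travel; the point moves with the carriage and has the stage's yaw. Dial axis about 160 mm towards -y.
- cover_hinge (a point): Middle of the cover's hinge line (along the stage's y), 36 mm along +x and 5.5 mm up from holder; turns with the cover. The cover is a shell, grey walls 3 mm thick and clear top, 68 mm from hinge to front edge, 48 mm wide, 25 mm deep, 60 g. Closed, it reaches from the hinge towards the robot over the recess, its top 25 mm above the hinge, 3 mm clear of the billet.
- cover (a joint): Cover angle in rad: 0 closed, grows as it opens upward and backward away from the robot; it starts leaning back against its stop at 2.1. Loose, slow hinge: pushed by its outer side to below about 0.9 rad it sinks shut by itself within 2 s; above about 1.3 rad it falls back open.
- dial_grip (a point): On the dial's vertical axis, in the middle of the black wing handle: an upright bar 56 mm long, 14 mm thick, 34 mm high (17 mm above and below this point) on an aluminium disc 86 mm in diameter with ticks every 10 degrees. The disc's top is 56 mm above the bench, this point 75 mm. Turns with the dial: the bar lies along the point's x, the zero line is on its -x end.
- dial_zero (a point): Outer end of the dial's zero line (the one long thick black line on the disc, in line with the white-striped end of the bar), 42.5 mm from the axis; turns with the dial. It starts 0.3 to 0.85 rad clockwise (seen from above) of the index line. The dial stays where it is left; turning takes about 0.02 N m within the slack, about 0.17 N m when driving the carriage; about 0.9 rad either side of zero is free.
- index (a point): Inner end of the fixed black index line on the white base, 46.5 mm from the dial's axis towards the robot (the stage's -x). The dial is at zero when its zero line points to this line.
- carriage (a joint): Carriage position in m along the stage's y, 0 at its proper zero. Clockwise turning drives it left by 12 mm per rad; on reversing, the dial turns 0.35 rad (20 degrees) before the carriage follows. With slack taken up clockwise it is 0.012 x the dial angle, taken up anticlockwise 4.2 mm more. It stays where left: moving it directly takes over 10 N.
- mount: Bystander: loose round black resin mount, 30 mm in diameter, 22 mm high, stone face on top, on the other side of the stage from the billet; origin at the centre of its underside.
- slidebox: Bystander: loose shut blue plastic slide box, 85 x 90 x 34 mm, at the far left; origin at the centre of its underside.
- dish: Bystander: loose shut clear dish of reddish pebbles, 90 mm in diameter, 16 mm high, at the far right; origin at the centre of its underside.
Things that resemble listed ones, but are neither listed nor needed, are in the scene too. Of the things shaped like the part that bears billet_mid, the concrete one is meant.

How it is judged:
By the outcome, as a careful person would: the job done as asked, in the order asked, and still so for the second after the job is handed in, with the robot touching nothing.
It also fails if it takes over 64 s, if anything falls off the work surface, if the arm or the gripper's body presses on something with over 40 N, if the wrist force passes 120 N, or if a joint passes its speed limit or range.

## Working session

There is one attempt and no reset: what is moved stays moved. The work goes in short steps, Python scripts to look and compute and a shell command to move; the robot and the scene stay as the last step left them, time stands still between calls to the robot, and variables do not carry over. Pictures are saved under pics/ and viewed, at most 11 in all, crops included, and the job is handed in when it is done.

```bash
mkdir -p pics; ls
cat > h.py <<'E'
import numpy as np, cv2
from bench import *
def save(n,im,s=1):
    cv2.imwrite('pics/'+n+'.png',cv2.resize(im[:,:,::-1],None,fx=s,fy=s,interpolation=cv2.INTER_CUBIC))
def cast(cal,uv,z):
    R,_=cv2.Rodrigues(np.array(cal['rvec'],float)); t=np.array(cal['tvec'],float).ravel()
    uv=np.atleast_2d(np.array(uv,float)); K=np.array(cal['K'])
    d=np.c_[uv,np.ones(len(uv))]@np.linalg.inv(K).T@R; c=-R.T@t
    return c+d*((z-c[2])/d[:,2])[:,None]
def proj(cal,P):
    return cv2.projectPoints(np.atleast_2d(np.array(P,float)),np.array(cal['rvec'],float),np.array(cal['tvec'],float),np.array(cal['K']),None)[0][:,0]
E
python3 - <<'E'
from h import *
ims=[]
for n in ['scene','side','wrist']:
    im,d=grab_frame(n); c=calibration(n); np.savez('/tmp/'+n+'0.npz',im=im,d=d,**{k:np.array(c[k]) for k in('K','rvec','tvec')}); save(n+'0',im); 
    R,_=cv2.Rodrigues(np.array(c['rvec'],float)); print(n,-R.T@np.array(c['tvec']).ravel(), R[2])
print(get_obs(),grip_point_offset)
E
```

```text
pics
scene [1.24715145 0.37697958 0.83145232] [-0.66209742 -0.30915837 -0.68267716]
side [ 0.29522873 -0.59186211  0.56161374] [ 0.29929293  0.74096129 -0.60116562]
wrist [0.67453516 0.06531894 0.37247636] [-7.80800545e-04 -2.59845082e-01 -9.65650001e-01]
{'clock': 0.15, 'joints': array([-0.10810761,  0.47762551,  0.02235891,  1.55615538, -0.01150357,
        1.10927707, -0.08310135]), 'qvel': array([-2.81425195e-03, -1.45258943e-03,  1.59053909e-03, -4.14672785e-03,
        1.25216178e-03, -7.59703062e-05, -1.73000436e-04]), 'tau': array([ 1.55385478e-03, -5.96924365e+01,  1.60940632e+00, -2.81490952e+01,
        1.26662746e-02,  6.56643446e-03,  5.58682734e-05]), 'tcp_pos': array([ 6.74583417e-01, -3.75627344e-06,  2.30568160e-01]), 'orientation': array([-2.22080823e+00, -2.22083550e+00,  1.58635504e-03]), 'contact_force': array([ 0.1607632 , -0.37662565,  1.39723081]), 'moment': array([-0.05826015, -0.05332804, -0.039898  ]), 'gripper_force': 0.0, 'grip_width': 0.08554248343681317} -0.0187
```

View pics/scene0.png

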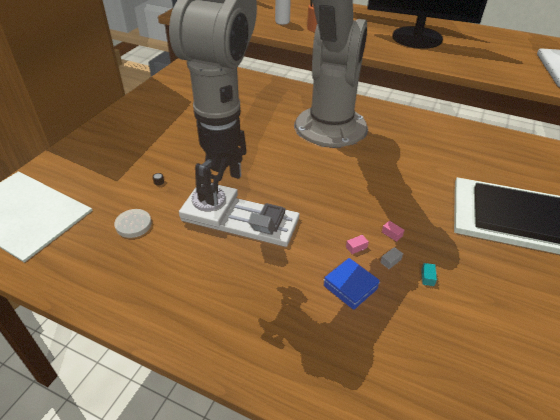

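View pics/side0.png

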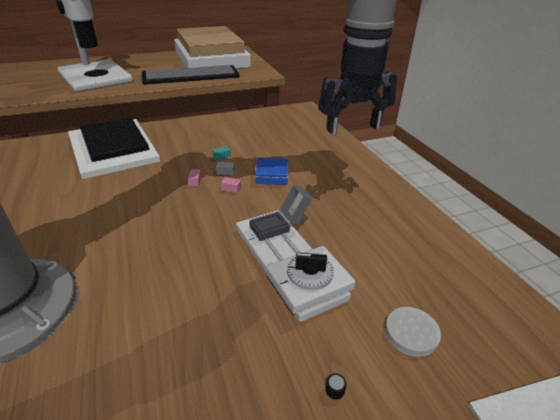

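View pics/wrist0.png

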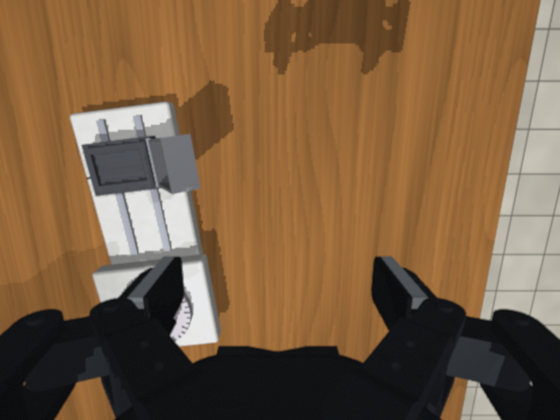

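The scene view shows five block-shaped things: pink (357,244), pink (393,231), teal (430,274), the grey stone one (392,258), and the blue slide box (351,283). In the side view the grey one is at (225,169). Only the grey one fits "grey stone/concrete". The black mount is at (158,179), the dial at (208,198), and the carriage and cover at (265,218) in the scene view. I'll confirm with a crop and measure.

Run:
```python
from h import *
L={n:dict(np.load(f'/tmp/{n}0.npz')) for n in ['scene','side','wrist']}
a=L['scene']['im'][215:295,330:445]; b=L['side']['im'][140:195,180:295]
c=L['side']['im'][205:310,230:355]
A=cv2.resize(a,(400,278),interpolation=2);B=cv2.resize(b,(400,191),interpolation=2);C=cv2.resize(c,(400,336),interpolation=2)
D=cv2.resize(L['wrist']['im'][90:350,60:230],(340,520),interpolation=2)
o=np.zeros((600,760,3),np.uint8);o[:278,:400]=A
o[280:280+191,:400]=B;o[:520,410:750]=D
save('crop1',o)
for n,roi in (('scene',(375,245,408,270)),('side',(212,160,238,178))):
    im=L[n]['im'];x0,y0,x1,y1=roi
    s=im[y0:y1,x0:x1].astype(int); m=((s.max(2)-s.min(2))<30)&(s.max(2)>60)
    m=m.astype(np.uint8); k,lab,st,ce=cv2.connectedComponentsWithStats(m); i=1+st[1:,4].argmax()
    d=L[n]['d'][y0:y1,x0:x1]
    v,u=np.where(lab==i); dd=d[v,u]; K=L[n]['K'];R,_=cv2.Rodrigues(L[n]['rvec'])
    P=(np.c_[(u+x0-K[0,2])/K[0,0],(v+y0-K[1,2])/K[1,1],np.ones(len(u))]*dd[:,None]-L[n]['tvec'].ravel())@R
    top=P[abs(P[:,2]-.024)<.004]
    print(n,st[i],'centroid z12',cast(L[n],ce[i]+[x0,y0],.012),'top',len(top),top.mean(0),cv2.minAreaRect((top[:,:2]*1000).astype(np.float32)), P.mean(0))
W=L['wrist']
im=W['im'].astype(int); d=W['d'];K=W['K'];R,_=cv2.Rodrigues(W['rvec'])
v,u=np.mgrid[:420,:560]; P=((np.dstack([(u-K[0,2])/K[0,0],(v-K[1,2])/K[1,1],np.ones(u.shape)])*d[...,None])-W['tvec'].ravel())@R
white=((im.max(2)-im.min(2))<25)&(im.min(2)>170)&(P[...,2]>.005)&(P[...,2]<.07)
white[:, 230:]=0
print('white z hist',np.histogram(P[white][:,2],bins=13,range=(.005,.07)))
rail=white.copy();rail[260:]=0
print(cv2.minAreaRect((P[white][:,:2]*1000).astype(np.float32)),cv2.minAreaRect((P[rail][:,:2]*1000).astype(np.float32)))
for p in [(122,163),(100,165),(145,160),(175,165),(180,310)]: print(p,P[p[1],p[0]])
```

```text
scene [  6   3  22  21 288] centroid z12 [[0.48882387 0.33104819 0.012     ]] top 181 [0.49138844 0.33113234 0.02402207] ((490.2233581542969, 330.2411804199219), (27.970802307128906, 46.500389099121094), 67.60810852050781) [0.50047897 0.33188667 0.0246632 ]
side [  4   2  19  14 242] centroid z12 [[0.49127036 0.332842   0.012     ]] top 110 [0.48949848 0.32719571 0.02519194] ((489.97271728515625, 328.6431579589844), (29.77383804321289, 45.29401397705078), 67.96273040771484) [0.48954744 0.32448119 0.01697752]
white z hist (array([   0,    0,  249, 6271,  439,    0,    0,  859, 1873,   80,  274,
          0,    0]), array([0.005, 0.01 , 0.015, 0.02 , 0.025, 0.03 , 0.035, 0.04 , 0.045,
       0.05 , 0.055, 0.06 , 0.065, 0.07 ]))
((521.2404174804688, -58.2589111328125), (127.81400299072266, 282.5709533691406), 7.006348609924316) ((513.5194702148438, 0.0668487548828125), (108.41341400146484, 165.00758361816406), 7.082435131072998)
(122, 163) [0.51209828 0.02647767 0.04317244]
(100, 165) [0.48844092 0.02430782 0.0425304 ]
(145, 160) [0.5389233  0.03023175 0.04902287]
(175, 165) [0.58750346 0.03211539 0.10522529]
(180, 310) [ 0.56300439 -0.13965833  0.05536087]
```

View pics/crop1.png

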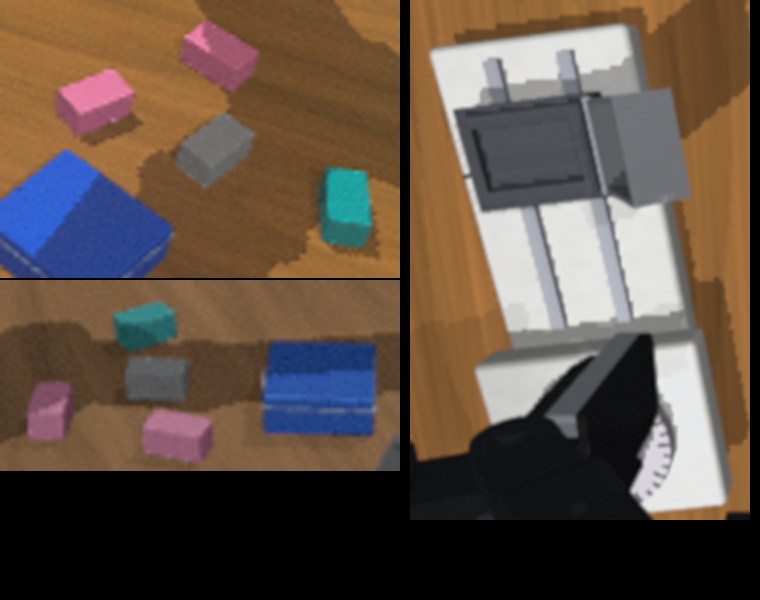

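The enlarged crop confirms the target: the grey block (215,150 in the crop) is plain grey stone, and the rival blocks are pink, pink and teal. Next I'll take a wrist look above the stage.

```bash
python3 -m pendant '{"translation": [[-2,-1,0],[-4,-2,0],[-5.8,-2.6,0],[-5.8,-2.6,0],[-5.8,-2.6,0]], "delta_rot": [[0,0,0],[0,0,0],[0,0,0],[0,0,0],[0,0,0]]}'
python3 - <<'E'
from h import *
c=calibration('wrist'); im,d=grab_frame('wrist'); np.savez('/tmp/w1.npz',im=im,d=d,**{k:np.array(c[k]) for k in('K','rvec','tvec')}); save('w1',im,1.4)
E
```

```text
clock: 0.78
tcp_pos: [0.5308, -0.0646, 0.2316]
orientation: [2.221, 2.221, 0.002]
contact_force: [-0.1, 0.3, 0.2]
grip_width: 0.0854
gripper_force: 0.0
```

View pics/w1.png

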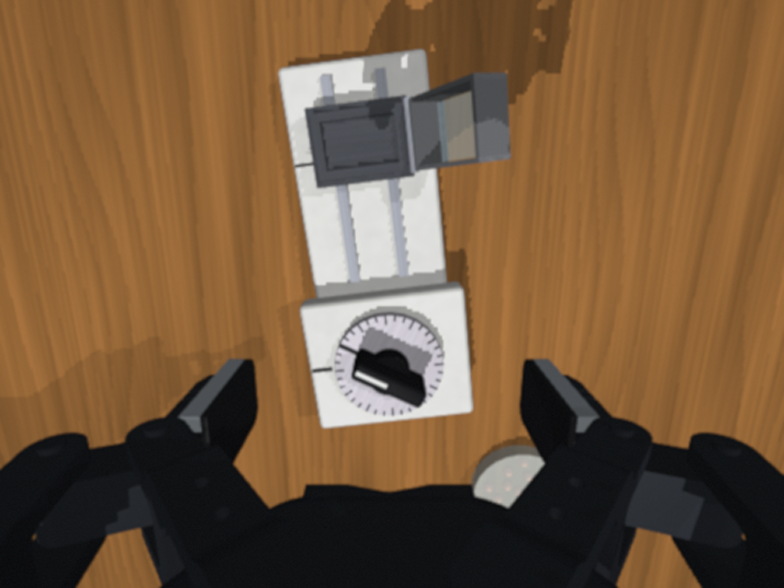

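The 1.4x view shows the dial disc centre at about (389,364), the zero line at (340,346)–(357,355), and the index line at (312–332,370). The carriage recess is at about (361,139) and the open cover at (460,120). Measuring these now.

```bash
cat >> h.py <<'E'
def fitdial(W,box):
    im=W['im'];x0,y0,x1,y1=box
    hsv=cv2.cvtColor(im,cv2.COLOR_RGB2HSV).astype(int)
    a=im.astype(int)
    return a[y0:y1,x0:x1]
E
python3 - <<'E'
from h import *
W=dict(np.load('/tmp/w1.npz')); im=W['im'].astype(int)
for p in [(330,240),(300,240),(245,250),(258,130),(226,130),(300,130),(270,258)]: print(p,im[p[1],p[0]],round(float(W['d'][p[1],p[0]]),3))
K=W['K'];R,_=cv2.Rodrigues(W['rvec'])
v,u=np.mgrid[:420,:560]; P=((np.dstack([(u-K[0,2])/K[0,0],(v-K[1,2])/K[1,1],np.ones(u.shape)])*W['d'][...,None])-W['tvec'].ravel())@R
Z=P[...,2]
def rect(m,z,name):
    m=m.astype(np.uint8);k,l,st,ce=cv2.connectedComponentsWithStats(m);i=1+st[1:,4].argmax()
    c=max(cv2.findContours((l==i).astype(np.uint8),0,1)[0],key=len)[:,0]
    q=cast(W,c,z)[:,:2]*1000; print(name,st[i],cv2.minAreaRect(q.astype(np.float32)),'fitZ',np.median(Z[l==i])); return q
reg=np.zeros(Z.shape,bool)
# disc by blue tint
tint=(im[...,2]-im[...,1]); bx=reg.copy(); bx[205:310,215:340]=1
disc=bx&(Z>.052)&(Z<.1); c=rect(disc,.056,'disc/depth'); 
hull=cv2.convexHull(c.astype(np.float32)); print('circle',cv2.minEnclosingCircle(hull), cv2.fitEllipse(hull))
t=bx&(tint>8)&(im.min(2)>140);c=rect(t,.056,'disc/tint');print(cv2.fitEllipse(cv2.convexHull(c.astype(np.float32))))
b=reg.copy(); b[60:140,210:297]=1
g=(im.max(2)-im.min(2)<25)
car=b&g&(im.max(2)<110)&(Z>.03)&(Z<.056);rect(car,.049,'carriage')
base=reg.copy();base[30:310,195:345]=1
wh=base&g&(im.min(2)>150)
lo=wh&(Z<.03)&(Z>.01); rect(lo,.0225,'rails base'); 
up=wh&(Z>.035)&(Z<.058); up[:200]=0; rect(up,.045,'dial base'); print('up Z',np.median(Z[up]),'lo Z',np.median(Z[lo]))
fl=b&g&(Z>.040)&(Z<.0468)&(im.max(2)<110); fl[:, :222]=0; print('floor'); rect(fl,.044,'floor')
ax=cast(W,np.array([[389,364]])/1.4,.056)[0]
z0=cast(W,np.array([[340,346],[357,355]])/1.4,.056); ix=cast(W,np.array([[312,370],[332,369]])/1.4,.047); print(ax,z0,ix)
for q in(*z0,*ix): print(np.degrees(np.arctan2(*(q-ax)[1::-1])),np.linalg.norm((q-ax)[:2]))
E
```

```text
(330, 240) [226 226 224] 0.35
(300, 240) [207 204 212] 0.337
(245, 250) [190 186 195] 0.342
(258, 130) [149 149 149] 0.321
(226, 130) [107 108 110] 0.32
(300, 130) [206 205 203] 0.342
(270, 258) [16 16 16] 0.328
disc/depth [ 239  225   78   73 4414] ((531.279541015625, -144.91014099121094), (85.53096008300781, 84.63214874267578), 89.99292755126953) fitZ 0.05590965168251023
circle ((531.2240600585938, -144.57411193847656), 43.27657699584961) ((531.3099975585938, -144.58811950683594), (84.75084686279297, 86.166259765625), 0.0958671048283577)
disc/tint [257 226  59  55 616] ((548.173828125, -126.98540496826172), (33.773555755615234, 78.62846374511719), 44.16899871826172) fitZ 0.05547553530043577
((537.392333984375, -138.12857055664062), (64.6086654663086, 76.97077178955078), 42.510066986083984)
carriage [ 219   69   76   65 3897] ((510.5870361328125, 22.32761001586914), (68.43215942382812, 53.04277801513672), 6.922633647918701) fitZ 0.044000453738076394
rails base [ 211  118  107   87 6887] ((518.031005859375, -35.35832977294922), (107.46296691894531, 96.49239349365234), 6.8391194343566895) fitZ 0.02157461111595245
dial base [ 215  206  123  100 7308] ((531.4139404296875, -144.18911743164062), (127.61954498291016, 107.9355697631836), 6.982263088226318) fitZ 0.04570826382858352
up Z 0.04570826382858352 lo Z 0.021520261304744614
floor
floor [ 229   81   56   42 1855] ((510.56634521484375, 22.33702850341797), (52.451622009277344, 34.62606430053711), 7.055666923522949) fitZ 0.04345912070752558
[ 0.53161828 -0.14234659  0.056     ] [[ 0.49375064 -0.12727966  0.056     ]
 [ 0.5067475  -0.13476754  0.056     ]] [[ 0.46955632 -0.15161728  0.047     ]
 [ 0.48571163 -0.15074728  0.047     ]]
158.30317605352047 0.04075500529070371
163.05206151327437 0.02599996227716794
-171.5040962374549 0.06275055798023639
-169.62990340969807 0.04666896181489689
```

Stage yaw is 7.0°, the dial axis is at (0.5313,-0.1446), the holder at (0.5106,0.0223), and the zero line about 31° clockwise of the index. The billet is at about (0.490,0.330), with its short side along 67.7°. Moving to hover over it.

```bash
python3 -m pendant '{"translation": [[-0.2,2,0],[-0.4,4.4,0],[-0.7,6.8,0],[-0.9,9.2,0],[-1.2,11.6,-0.6],[-1.4,14,-1.6],[-1.6,15.8,-2.6],[-1.6,15.8,-3.2],[-1.6,15.8,-3.2],[-1.6,15.8,-3.2]], "delta_rot": [[0,0,2],[0,0,4],[0,0,6],[0,0,8],[0,0,10],[0,0,12],[0,0,13.5],[0,0,13.5],[0,0,13.5],[0,0,13.5]]}'
python3 - <<'E'
from h import *
W=calibration('wrist'); im,d=grab_frame('wrist'); W={k:np.array(W[k]) for k in('K','rvec','tvec')}
a=im.astype(int);K=W['K'];R,_=cv2.Rodrigues(W['rvec'])
v,u=np.mgrid[:420,:560]; P=((np.dstack([(u-K[0,2])/K[0,0],(v-K[1,2])/K[1,1],np.ones(u.shape)])*d[...,None])-W['tvec'].ravel())@R
m=(a.max(2)-a.min(2)<30)&(P[...,2]>.018)&(P[...,2]<.030)&(np.hypot(P[...,0]-.49,P[...,1]-.33)<.04)
k,l,st,ce=cv2.connectedComponentsWithStats(m.astype(np.uint8)); i=1+st[1:,4].argmax()
c=max(cv2.findContours((l==i).astype(np.uint8),0,1)[0],key=len)[:,0]
print(st[i],cv2.minAreaRect((cast(W,c,.024)[:,:2]*1000).astype(np.float32)),np.median(P[l==i][:,2]))
print(get_obs()['tcp_pos'],get_obs()['orientation'],get_obs()['joints'])
E
```

```text
clock: 2.08
tcp_pos: [0.4912, 0.329, 0.1518]
orientation: [0.617, 3.08, -0.0]
contact_force: [-0.8, -0.1, 1.1]
grip_width: 0.0852
gripper_force: 0.0
[ 264  172   31   52 1532] ((488.93994140625, 331.3224182128906), (26.353174209594727, 46.081581115722656), 66.72611999511719) 0.02339046728318528
[0.49128689 0.32908831 0.15216716] [6.16674012e-01 3.07907906e+00 8.75755142e-04] [-0.44070581  0.44749505 -0.33060821  1.81849883  0.18075665  0.90366654
  0.32227845]
```

```bash
python3 - <<'E'
from h import *
W=dict(np.load('/tmp/scene0.npz'))
for p in [(357,244),(393,231),(430,274),(351,283)]:
    q=cast(W,p,.012)[0][:2]-[.489,.3313]; t=np.radians(66.7); print(p,q,'along closing',q@[np.cos(t),np.sin(t)],'across',q@[-np.sin(t),np.cos(t)])
E
python3 -m pendant '{"translation": [[-0.09,0.09,-1.5],[-0.09,0.09,-3],[-0.09,0.09,-3.5],[-0.09,0.09,-3.5]], "delta_rot": [[0,0,-0.16],[0,0,-0.16],[0,0,-0.16],[0,0,-0.16]]}' 0.6 40
```

```text
(357, 244) [-0.00720786 -0.0868911 ] along closing -0.08265585104371631 across -0.027749345542640767
(393, 231) [-0.08879743 -0.01875555] along closing -0.05234938739554022 across 0.07413700154388363
(430, 274) [0.0095143  0.09274441] along closing 0.08894410607489453 across 0.027946259634126037
(351, 283) [ 0.11245613 -0.06274276] along closing -0.013144349628495366 across -0.12810254007636057
clock: 2.62
tcp_pos: [0.4882, 0.3318, 0.0641]
orientation: [0.636, 3.076, -0.0]
contact_force: [-0.2, -0.4, -0.8]
grip_width: 0.0513
gripper_force: 0.0
```

```bash
python3 -m pendant '{"translation": [[0.02,-0.02,-1],[0.02,-0.02,-1.8],[0.02,-0.02,-2.25],[0.02,-0.02,-2.25],[0.02,-0.02,-2.25]], "delta_rot": [[0,0,0],[0,0,0],[0,0,0],[0,0,0],[0,0,0]]}' && python3 -m pendant '{"translation": [[0,0,0],[0,0,0],[0,0,0],[0,0,0],[0,0,0],[0,0,0]], "delta_rot": [[0,0,0],[0,0,0],[0,0,0],[0,0,0],[0,0,0],[0,0,0]]}' 0 40
```

```text
clock: 3.25
tcp_pos: [0.4887, 0.3322, 0.0082]
orientation: [0.634, 3.076, 0.001]
contact_force: [0.1, 0.8, -0.8]
grip_width: 0.0514
gripper_force: 0.0
clock: 4.0
tcp_pos: [0.4888, 0.3322, 0.0084]
orientation: [0.634, 3.076, 0.002]
contact_force: [-0.4, 0.2, 6.5]
grip_width: 0.026
gripper_force: 41.1
```

```bash
python3 -m pendant '{"translation": [[0,0,2],[0,0,4],[0.1,-1.5,5],[0.3,-3.5,5],[0.4,-5.5,5],[0.5,-7.5,5],[0.65,-9.5,5],[0.75,-11.3,5],[0.85,-12.37,4.5],[0.85,-12.37,4],[0.85,-12.37,4],[0.85,-12.37,4]], "delta_rot": [[0,0,0],[0,0,0],[0,0,1],[0,0,2],[0,0,3],[0,0,4],[0,0,5],[0,0,6.06],[0,0,6.06],[0,0,6.06],[0,0,6.06],[0,0,6.06]]}'
python3 - <<'E'
from h import *
W=calibration('wrist'); im,d=grab_frame('wrist'); save('w2',im,1.2); print(get_obs()['tcp_pos'],get_obs()['orientation'])
E
```

```text
clock: 5.5
tcp_pos: [0.5096, 0.024, 0.1077]
orientation: [-0.195, 3.135, 0.001]
contact_force: [-0.2, 0.1, -1.1]
grip_width: 0.026
gripper_force: 40.3
[0.5097303  0.0239309  0.10792664] [-1.94959425e-01  3.13494868e+00  8.56488265e-04]
```

View pics/w2.png

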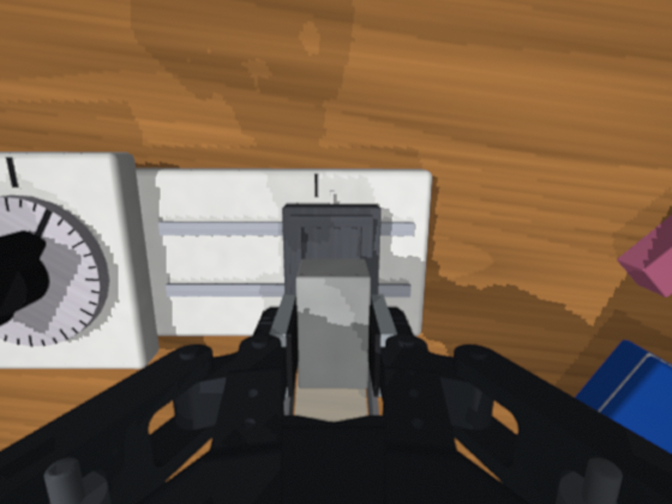

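The billet is held square above the recess, with the recess showing ahead at (335,240) in the 1.2x view. Lowering it.

```bash
python3 -m pendant '{"translation": [[0.02,-0.03,-0.8],[0.02,-0.03,-1.4],[0.02,-0.03,-1.8],[0.02,-0.03,-2],[0.02,-0.03,-2.1],[0.02,-0.03,-2.2],[0.02,-0.03,-2.24],[0.02,-0.03,-2.24]], "delta_rot": [[0,0,0],[0,0,0],[0,0,0],[0,0,0],[0,0,0],[0,0,0],[0,0,0],[0,0,0]]}'
```

```text
clock: 6.55
tcp_pos: [0.5102, 0.0218, 0.0523]
orientation: [-0.192, 3.135, -0.0]
contact_force: [-1.3, 0.6, 5.0]
grip_width: 0.0263
gripper_force: 41.0
```

```bash
python3 -m pendant '{"translation": [[0,0,0],[0,0,0],[0,0,0.1],[0,0,1],[0,0,2.5],[-0.5,0,4.5],[-1,0,6],[-1,0,6]], "delta_rot": [[0,0,0],[0,0,0],[0,0,0],[0,0,0],[0,0,0],[0,0,0],[0,0,0],[0,0,0]]}' 0.55
python3 - <<'E'
from h import *
W=calibration('wrist'); im,d=grab_frame('wrist'); W={k:np.array(W[k]) for k in('K','rvec','tvec')}
a=im.astype(int);K=W['K'];R,_=cv2.Rodrigues(W['rvec'])
v,u=np.mgrid[:420,:560]; P=((np.dstack([(u-K[0,2])/K[0,0],(v-K[1,2])/K[1,1],np.ones(u.shape)])*d[...,None])-W['tvec'].ravel())@R
m=(P[...,2]>.062)&(P[...,2]<.075)&(np.hypot(P[...,0]-.51,P[...,1]-.022)<.035)
q=P[m]; print(len(q),np.percentile(q[:,2],[2,50,98]),cv2.minAreaRect((q[:,:2]*1000).astype(np.float32)))
A=np.c_[q[:,:2]-q[:,:2].mean(0),np.ones(len(q))];print('tilt',np.linalg.lstsq(A,q[:,2],rcond=None)[0])
save('w3',im,1)
print(get_obs()['tcp_pos'])
E
```

```text
clock: 7.55
tcp_pos: [0.4863, 0.022, 0.2046]
orientation: [-0.191, 3.13, -0.001]
contact_force: [0.1, -0.7, -0.6]
grip_width: 0.0467
gripper_force: 0.0
1391 [0.06531576 0.06743328 0.06879667] ((511.3366394042969, 21.82054328918457), (46.47749328613281, 26.808385848999023), 6.202980041503906)
tilt [0.00904886 0.00031632 0.06736737]
[0.48557306 0.02171548 0.20278631]
```

View pics/w3.png

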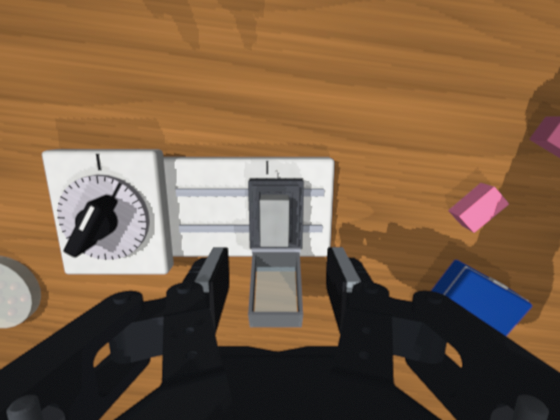

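The billet lies flat inside the recess (wrist view, 275,220), tilt under 0.01. Next, with shut fingers, I go behind the open cover (275,290).

```bash
python3 -m pendant '{"translation": [[1.5,0.15,0],[3.5,0.4,0],[5.5,0.6,0],[6,0.63,0],[6,0.63,-1.5],[6,0.63,-3],[6,0.63,-4.3],[6,0.63,-4.8],[6,0.63,-4.8]], "delta_rot": [[0,0,0],[0,0,0],[0,0,0],[0,0,0],[0,0,0],[0,0,0],[0,0,0],[0,0,0],[0,0,0]]}' 0 30
```

```text
clock: 8.72
tcp_pos: [0.6341, 0.0374, 0.0806]
orientation: [0.192, -3.133, 0.0]
contact_force: [0.4, -0.8, 0.7]
grip_width: 0.0003
gripper_force: 0.0
```

```bash
python3 -m pendant '{"translation": [[-0.3,-0.04,0],[-0.6,-0.07,0.1],[-0.85,-0.1,0.1],[-1.1,-0.13,0.2],[-1.35,-0.16,0.3],[-1.6,-0.2,0.4],[-1.85,-0.23,0.5],[-2.1,-0.26,0.6],[-2.35,-0.29,0.7],[-2.6,-0.32,0.7],[-2.8,-0.34,0.7],[-2.8,-0.34,0.7]], "delta_rot": [[0,0,0],[0,0,0],[0,0,0],[0,0,0],[0,0,0],[0,0,0],[0,0,0],[0,0,0],[0,0,0],[0,0,0],[0,0,0],[0,0,0]]}'
```

```text
clock: 10.22
tcp_pos: [0.5644, 0.0289, 0.0989]
orientation: [0.192, -3.135, 0.0]
contact_force: [0.2, -0.6, -0.1]
grip_width: -0.0002
gripper_force: 0.0
```

```bash
python3 -m pendant '{"translation": [[-0.2,-0.02,0],[-0.4,-0.05,0],[-0.6,-0.07,0],[-0.8,-0.1,0],[-1,-0.12,0],[-1,-0.12,0]], "delta_rot": [[0,0,0],[0,0,0],[0,0,0],[0,0,0],[0,0,0],[0,0,0]]}'
python3 - <<'E'
from h import *
c=calibration('side');im,d=grab_frame('side')
save('s1',im[160:300,210:370],4)
E
```

```text
clock: 10.98
tcp_pos: [0.5396, 0.0259, 0.099]
orientation: [0.192, -3.135, 0.0]
contact_force: [-0.1, 0.7, 0.9]
grip_width: -0.0002
gripper_force: 0.0
```

View pics/s1.png

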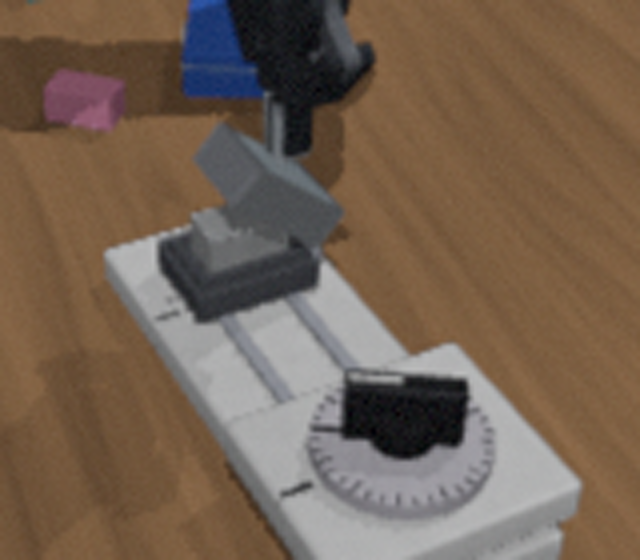

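The cover (265,180 in the crop) has tipped over to about 0.7 rad and is sinking. I'll lift off and go above the dial, then check both.

```bash
python3 -m pendant '{"translation": [[0.1,0,1],[0.1,0,2.5],[0,0,4],[0,-2,4],[-0.2,-4,4],[-0.33,-6,4],[-0.33,-6.82,4],[-0.33,-6.82,4],[-0.33,-6.82,4],[-0.33,-6.82,4],[-0.33,-6.82,4],[-0.33,-6.82,4]], "delta_rot": [[0,0,0],[0,0,0],[0,0,0],[0,0,-2],[0,0,-4],[0,0,-6],[0,0,-6.2],[0,0,-6.2],[0,0,-6.2],[0,0,-6.2],[0,0,-6.2],[0,0,-6.2]]}' 0.6
python3 - <<'E'
from h import *
c=calibration('wrist');im,d=grab_frame('wrist'); np.savez('/tmp/w4.npz',im=im,d=d,**{k:np.array(c[k]) for k in('K','rvec','tvec')}); save('w4',im,1.4)
print(get_obs()['tcp_pos'],get_obs()['orientation'],get_obs()['joints'])
E
```

```text
clock: 12.52
tcp_pos: [0.5318, -0.144, 0.1991]
orientation: [-0.652, -3.073, -0.0]
contact_force: [-0.8, -0.7, 0.2]
grip_width: 0.0513
gripper_force: 0.0
[ 0.53183905 -0.14413188  0.19908669] [6.52180946e-01 3.07312003e+00 1.16590391e-04] [ 0.35626731  0.32232608 -0.25019773  1.87446772  0.09605154  0.95632305
  1.21553386]
```

View pics/w4.png

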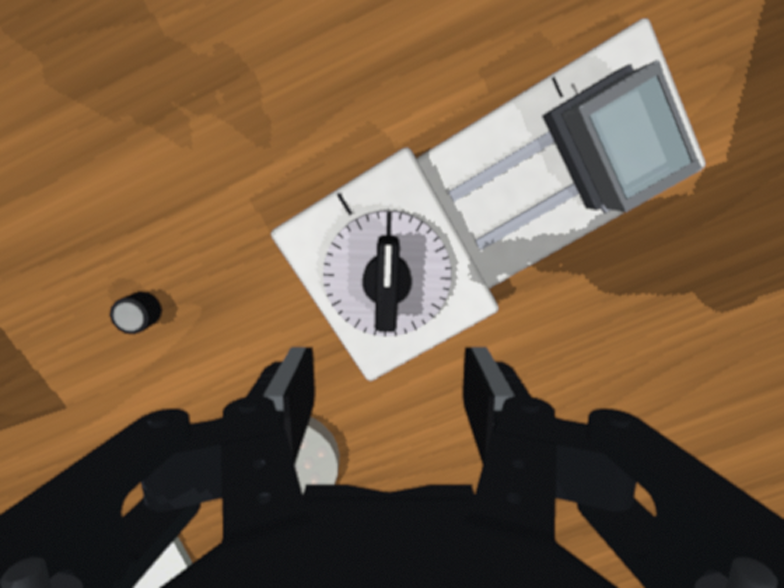

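The cover is shut over the billet (635,135). The zero line is at (389,212)–(388,235), the index line at (340–349,195–213), and the disc centre at about (388,272).

```bash
cat >> h.py <<'E'
def dial(W,ax=None):
    K=W['K'];R,_=cv2.Rodrigues(W['rvec']);d=W['d']; g=W['im'].astype(np.float32).mean(2)
    v,u=np.mgrid[:420,:560]; P=((np.dstack([(u-K[0,2])/K[0,0],(v-K[1,2])/K[1,1],np.ones(u.shape)])*d[...,None])-W['tvec'].ravel())@R
    if ax is None:
        m=(P[...,2]>.052)&(P[...,2]<.061)&(np.hypot(P[...,0]-.531,P[...,1]+.1446)<.06)
        c=max(cv2.findContours(m.astype(np.uint8),0,1)[0],key=len)[:,0]
        e=cv2.fitEllipse(cv2.convexHull((cast(W,c,.056)[:,:2]*1000).astype(np.float32))); print('disc',e); ax=np.array(e[0])/1000
    def dark(rs,z,a):
        th=np.radians(a); out=[]
        for r in rs:
            p=proj(W,np.c_[ax[0]+r*np.cos(th),ax[1]+r*np.sin(th),np.full(len(th),z)]).astype(np.float32)
            out.append(cv2.remap(g,p[None,:,0],p[None,:,1],1)[0])
        return np.array(out)
    a=np.arange(120,280,.25)
    D=dark(np.arange(.0315,.036,.0005),.056,a).mean(0); I=dark(np.arange(.049,.056,.001),.046,a[(a>170)&(a<205)]).mean(0)
    def cen(x,y,h=4):
        i=y.argmin(); s=abs(x-x[i])<h; w=np.clip(np.median(y)-15-y[s],0,None); return (x[s]*w).sum()/w.sum(), y[i], np.median(y)
    return ax,cen(a,D),cen(a[(a>170)&(a<205)],I),P
E
python3 - <<'E'
from h import *
for f in ['w1','w4']:
    W=dict(np.load(f'/tmp/{f}.npz')); ax,D,I,P=dial(W); print(f,ax,D,I)
s=np.hypot(P[...,0]-.511,P[...,1]-.022)<.015; print('cover z',np.percentile(P[s][:,2],[5,50,95]))
m=np.hypot(P[...,0]-.505,P[...,1]-.022)<.05; m&=(P[...,2]>.07)&(P[...,2]<.09);q=P[m];print(q.mean(0),np.percentile(q[:,2],[2,98]))
E
```

```text
disc ((531.3070068359375, -144.5829315185547), (84.7502212524414, 86.15394592285156), 179.61903381347656)
w1 [ 0.53130701 -0.14458293] (np.float64(154.52436241689392), np.float32(67.68678), np.float32(206.4896)) (np.float64(187.2309180252369), np.float32(85.38216), np.float32(222.11641))
disc ((531.1248168945312, -144.89462280273438), (84.7004165649414, 85.25942993164062), 66.13965606689453)
w4 [ 0.53112482 -0.14489462] (np.float64(154.61557017932984), np.float32(36.862305), np.float32(200.17093)) (np.float64(187.12386468414599), np.float32(57.22749), np.float32(222.92867))
cover z [0.07283845 0.07398892 0.07513924]
[0.51166383 0.02248732 0.07396777] [0.07188184 0.07556392]
```

```bash
python3 -m pendant '{"translation": [[-0.02,-0.02,-1.5],[-0.02,-0.02,-3],[-0.02,-0.02,-4.3],[-0.02,-0.02,-5],[-0.02,-0.02,-5.46],[-0.02,-0.02,-5.46],[-0.02,-0.02,-5.46]], "delta_rot": [[0,0,-0.29],[0,0,-0.29],[0,0,-0.29],[0,0,-0.29],[0,0,-0.29],[0,0,-0.29],[0,0,-0.29]]}' && python3 -m pendant '{"translation": [[0,0,0],[0,0,0],[0,0,0],[0,0,0],[0,0,0],[0,0,0]], "delta_rot": [[0,0,0],[0,0,0],[0,0,0],[0,0,0],[0,0,0],[0,0,0]]}' 0 60
```

```text
clock: 13.45
tcp_pos: [0.5321, -0.1451, 0.0635]
orientation: [0.692, 3.063, 0.0]
contact_force: [0.1, -0.4, 0.0]
grip_width: 0.051
gripper_force: 0.0
clock: 14.2
tcp_pos: [0.5317, -0.1451, 0.0632]
orientation: [0.692, 3.064, -0.0]
contact_force: [-0.6, -0.6, 5.6]
grip_width: 0.0129
gripper_force: 60.8
```

```bash
python3 -m pendant '{"translation": [[0,0,0],[0,0,0],[0,0,0],[0,0,0],[0,0,0],[0,0,0],[0,0,0],[0,0,0],[0,0,0],[0,0,0],[0,0,0],[0,0,0]], "delta_rot": [[0,0,0.6],[0,0,1.8],[0,0,3.2],[0,0,4.6],[0,0,6],[0,0,7.4],[0,0,8.8],[0,0,10.2],[0,0,11.6],[0,0,13],[0,0,14.1],[0,0,14.1]]}'
python3 -m pendant '{"translation": [[0,0,0],[0,0,0]], "delta_rot": [[0,0,0],[0,0,0]]}'
cat >> h.py <<'E'
def look(f):
    c=calibration('wrist');im,d=grab_frame('wrist'); W=dict(im=im,d=d,**{k:np.array(c[k]) for k in('K','rvec','tvec')}); np.savez(f'/tmp/{f}.npz',**W)
    o=get_obs(); r=o['orientation']; print(o['tcp_pos'],'tool y deg',np.degrees(2*np.arctan2(r[1],r[0]))-90,'q7',o['joints'][6])
    return W
E
python3 - <<'E'
from h import *
W=look('w5'); print(dial(W,np.array([.5312,-.1447]))[1:3]); save('w5',W['im'],1.4)
E
```

```text
clock: 15.7
tcp_pos: [0.5316, -0.1445, 0.0632]
orientation: [-1.205, 2.901, 0.0]
contact_force: [-1.1, 1.6, 7.3]
grip_width: 0.0125
gripper_force: 61.2
clock: 15.95
tcp_pos: [0.5316, -0.1446, 0.0632]
orientation: [-1.204, 2.901, -0.0]
contact_force: [-1.5, 2.3, 6.8]
grip_width: 0.013
gripper_force: 61.2
[ 0.53157385 -0.14454653  0.06321969] tool y deg 135.06318330593996 q7 2.1604950157852105
((np.float64(225.200559899437), np.float32(24.05458), np.float32(173.10323)), (np.float64(187.49968134674342), np.float32(23.64374), np.float32(197.5419)))
```

View pics/w5.png

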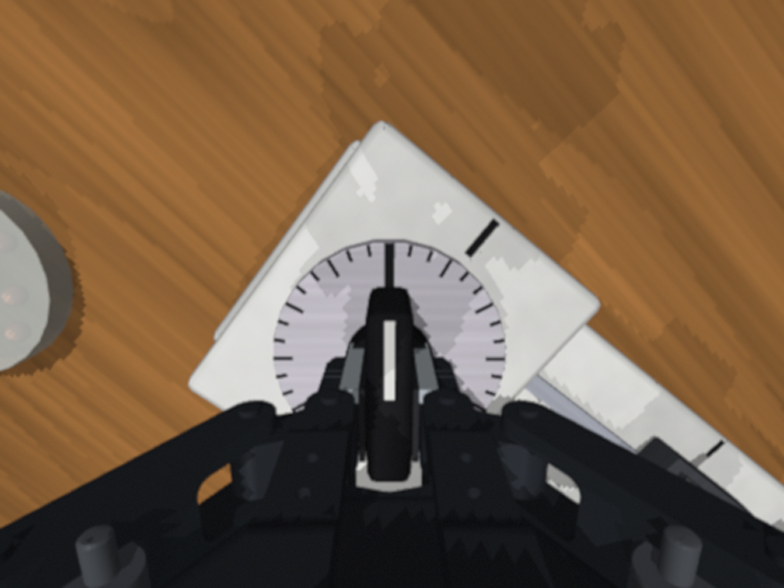

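The zero line (389,262) is about 37.8° anticlockwise past the index (482,238). Coming back clockwise, stopping short of the index first.

```bash
python3 -m pendant '{"translation": [[0,0,0],[0,0,0],[0,0,0],[0,0,0],[0,0,0],[0,0,0],[0,0,0],[0,0,0],[0,0,0]], "delta_rot": [[0,0,-0.6],[0,0,-1.6],[0,0,-2.8],[0,0,-4],[0,0,-5.2],[0,0,-6.2],[0,0,-6.7],[0,0,-6.9],[0,0,-6.9]]}'
python3 - <<'E'
from h import *
W=look('w6'); print(dial(W,np.array([.5312,-.1447]))[1:3]); print(dial(W)[:3])
E
```

```text
clock: 17.12
tcp_pos: [0.5317, -0.1448, 0.0632]
orientation: [-0.289, 3.127, -0.0]
contact_force: [-1.9, 0.3, 5.7]
grip_width: 0.0133
gripper_force: 61.0
[ 0.53170398 -0.14476332  0.06320642] tool y deg 100.56940907647495 q7 1.6545375814204386
((np.float64(191.35444339651), np.float32(25.170067), np.float32(177.0029)), (np.float64(187.4410762291779), np.float32(26.91104), np.float32(196.40056)))
disc ((530.874755859375, -145.04173278808594), (84.63203430175781, 86.27993774414062), 101.679931640625)
(array([ 0.53087476, -0.14504173]), (np.float64(190.87256431735182), np.float32(25.215385), np.float32(176.64685)), (np.float64(187.1069633568518), np.float32(26.95401), np.float32(196.5414)))
```

```bash
python3 -m pendant '{"translation": [[0,0,0],[0,0,0],[0,0,0],[0,0,0]], "delta_rot": [[0,0,-0.3],[0,0,-0.5],[0,0,-0.6],[0,0,-0.6]]}'
python3 - <<'E'
from h import *
W=look('w7'); print(dial(W,np.array([.5312,-.1447]))[1:3]); print(dial(W)[:3])
E
```

```text
clock: 17.68
tcp_pos: [0.5317, -0.1448, 0.0632]
orientation: [-0.207, 3.134, -0.0]
contact_force: [-1.5, 1.2, 6.2]
grip_width: 0.0128
gripper_force: 61.0
[ 0.53169912 -0.14482704  0.06321591] tool y deg 97.57460126278468 q7 1.6108063283470742
((np.float64(188.37425266786602), np.float32(25.33091), np.float32(177.05568)), (np.float64(187.42077933266594), np.float32(27.251814), np.float32(196.67505)))
disc ((530.8760375976562, -145.03306579589844), (84.6290512084961, 86.25052642822266), 99.91770935058594)
(array([ 0.53087604, -0.14503307]), (np.float64(187.87850146874393), np.float32(25.310728), np.float32(176.85164)), (np.float64(187.09497195945647), np.float32(27.183455), np.float32(196.87491)))
```

```bash
python3 -m pendant '{"translation": [[0,0,0],[0,0,0],[0,0,0]], "delta_rot": [[0,0,-0.1],[0,0,-0.16],[0,0,-0.16]]}'
python3 - <<'E'
from h import *
W=look('w8'); print(dial(W,np.array([.5312,-.1447]))[1:3]); print(dial(W)[:3])
E
```

```text
clock: 18.1
tcp_pos: [0.5317, -0.1448, 0.0632]
orientation: [-0.185, 3.135, -0.0]
contact_force: [-0.8, 1.5, 6.9]
grip_width: 0.013
gripper_force: 61.0
[ 0.53172299 -0.14478999  0.06321454] tool y deg 96.776352710938 q7 1.599121856463725
((np.float64(187.59002860813908), np.float32(25.050205), np.float32(177.14365)), (np.float64(187.41546079444748), np.float32(27.5798), np.float32(196.58487)))
disc ((530.8753662109375, -145.02114868164062), (84.6344985961914, 86.3083267211914), 97.24101257324219)
(array([ 0.53087537, -0.14502115]), (np.float64(187.10430077692305), np.float32(25.099537), np.float32(177.01123)), (np.float64(187.10530006079995), np.float32(27.652483), np.float32(196.64792)))
```

Aligned to within about 0.1°. Releasing and withdrawing straight up, then checking.

```bash
python3 -m pendant '{"translation": [[0,0,0],[0,0,0],[0,0,0],[0,0,0.5],[0,0,1.5],[0,0,3],[0,0,5],[0,0,5.5],[0,0,5.5],[0,0,5.5]], "delta_rot": [[0,0,0],[0,0,0],[0,0,0],[0,0,0],[0,0,0],[0,0,0],[0,0,0],[0,0,0],[0,0,0],[0,0,0]]}' 0.6
python3 - <<'E'
from h import *
W=look('w9'); print(dial(W,np.array([.5312,-.1447]))[1:3]); ax,D,I,P=dial(W);print(ax,D,I)
m=np.hypot(P[...,0]-.505,P[...,1]-.02)<.05; m&=(P[...,2]>.065)&(P[...,2]<.09);q=P[m];print(q.mean(0),np.percentile(q[:,2],[2,98]))
save('w9',W['im'],1.4)
E
```

```text
clock: 19.4
tcp_pos: [0.5303, -0.1449, 0.1988]
orientation: [0.185, -3.134, -0.001]
contact_force: [0.1, 0.4, -0.7]
grip_width: 0.051
gripper_force: 0.0
[ 0.53023805 -0.14490143  0.19858748] tool y deg -263.25117787850627 q7 1.6932815869800828
((np.float64(187.64428962108232), np.float32(32.04597), np.float32(203.02338)), (np.float64(187.39102713690227), np.float32(55.12788), np.float32(210.03003)))
disc ((530.9835815429688, -144.87399291992188), (84.82530212402344, 85.11392211914062), 113.49381256103516)
[ 0.53098358 -0.14487399] (np.float64(187.39450636499743), np.float32(32.05668), np.float32(202.92511)) (np.float64(187.22808407904049), np.float32(55.29101), np.float32(210.12222))
[0.51240151 0.01212981 0.07367179] [0.06721398 0.07553962]
```

View pics/w9.png

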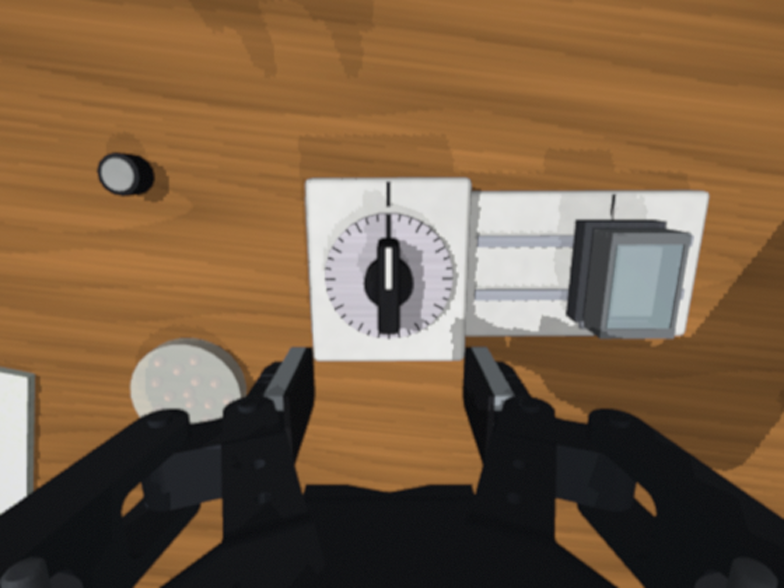

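The zero line (388,215–240) meets the index line (388,183–205) within about 0.2°. The cover is shut over the billet (640,285) and the arm is clear.

```bash
python3 -c "from bench import *; print(hand_in())"
```

```text
the job is handed in; nothing more can be done
None
```

The job is handed in at about 19.5 s: the billet lies flat in the recess with the cover shut over it, and the dial went 38° anticlockwise past the index and came back clockwise only, to within about 0.2° of it; the mount, slide box and dish were not touched.

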